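# Free a seized power pack from its charging dock and stow it

## Task

The power pack has seized in its charging dock. Rock it slowly from side to side, towards one side wall and then the other, as far as the walls let it go, until the clips let go, and draw it straight up and out without yanking or forcing it. Stand it upright on the bench and let go, take it again by its narrow edges, and lower it gently, without dropping it, into the empty bay of the rack so that it stands fully down, upright and in line with its neighbours; leave the neighbours and the other things on the bench alone.

Things in the scene. Friction and masses are not known exactly. Their poses are not given: they have to be found in the camera images.
- pack: The seized pack: grey plastic bar 56 (x, width) x 28 (y, thickness) x 130 mm (z, tall), about 0.35 kg, same either way round, stands by itself. Origin: centre of its underside, z up. A groove 4 mm deep crosses each broad face (+y, -y) from z = 41 to 55 mm. At first it stands in the dock, axes along the dock's.
- dock: Charging dock, fixed, base 104 x 104 x 12 mm. Origin: centre of its underside, z up. Two side walls (y = 24 to 40 mm on either side, rims at z = 74 mm) leave a slot 48 mm wide in y. Two cheeks (inner faces x = +-30 mm, 44 mm wide in y, tops z = 137 mm) cover the pack's narrow edges, so here only its broad faces can be gripped. More than 120 N of contact force between pack and dock breaks it.
- dock_slot (a point): Centre of the dock's slot floor, 12 mm above the bench, axes as the dock's; the pack's underside rests here. Foot guides 6 mm high, 30.4 mm apart in y, hold its foot. It can lean to +y and -y (pivoting on the lower edge of that side, 14 mm from its middle) by about 0.19 rad until it comes up firm on a rim. A lean of 0.14 rad just pushes that side's clip clear; at the rim there are 3 mm to spare.
- clip_left (a point): Dock's +y retaining clip, steel nose 6 mm high ( its tip as built, 60 mm above the bench); clip_right is the same. It reaches 2 to 3 mm into the pack's groove and blocks a straight pull. It slides outwards only, stays where pushed and yields slowly: 3 N plus 1.5 N per mm/s. Keep the pack's top below 30 mm/s and under 20 N sideways.
- clip_right (a point): The same clip on the dock's -y side. While the pack leans to a side, that side's clip sits in its groove and holds it; both clips must have been pushed clear and the pack be upright again before it draws out.
- rack: Storage rack, fixed, aluminium, base 84 (x) x 124 (y) x 8 mm. Origin: centre of its underside, z up. Four plates (44 mm long in x, 4 mm thick, tops z = 136 mm) form three bays centred at y = -38, 0, 38 mm, each 34 mm wide, open at both x ends. A pack stands there with its x axis along the rack's x (either way round) and can be held only by its narrow edges, fingers closing along x.
- bay_mat: Black rubber mat 60 x 31 x 3 mm on the floor of the empty bay; which of the three bays it is changes. Origin: centre of its underside (8 mm above the bench), axes along the rack's. The stowed pack stands on it: pack origin 3 mm above this origin.
- spare_a: Another pack of the same shape, loose, standing in another bay of the rack. Origin: centre of its underside.
- spare_b: A third pack of the same shape, loose, standing in another bay of the rack. Origin: centre of its underside.
- solder_reel: Reel of solder standing on its flange, 54 mm across, 36 mm high, a bystander. Origin: centre of its underside.
- flux_bottle: Small brown bottle, 34 mm across, 70 mm high, a bystander. Origin: centre of its underside.
- pliers: Red pliers lying flat, 46 x 123 x 11 mm, a bystander. Origin: centre of the underside.
Things that resemble listed ones, but are neither listed nor needed, are in the scene too. What is shaped like the pack but red is not meant.

How it is judged:
On the way, in this order (a step that is already met when the one before it is completed fails the run):
1. the pack has been drawn out of the dock, its underside above the cheeks or beside the dock ((z of pack in the frame of dock above 0.125 m or horizontal distance between pack and dock above 0.09 m)), for 0.1 s.
2. the pack stands upright on the bench, clear of dock and rack, and is let go (height (world z) of pack below 0.004 m and angle between pack's own z axis and vertical below 0.1 rad and horizontal distance between pack and dock above 0.07 m and horizontal distance between pack and rack above 0.07 m and contact force between the fingers and pack below 0.1 N and linear speed of pack below 0.03 m/s), for 0.2 s.
At the end, for the whole second after the job is handed in: The pack stands at rest and released on the mat of the empty bay: within 15 mm of the mat's centre along the bay and 6 mm across it, its underside within 3 mm of the mat's top, upright within 0.1 rad, and its width along the rack's x axis within 0.2 rad (either way round) (x of pack in the frame of bay_mat between -0.015 and 0.015 m and y of pack in the frame of bay_mat between -0.006 and 0.006 m and z of pack in the frame of bay_mat below 0.006 m and angle between pack's own z axis and vertical below 0.1 rad and angle between the x axis of pack and the x axis of rack, either way round below 0.2 rad and linear speed of pack below 0.02 m/s); the robot touches nothing.
It fails at once if the pack is yanked or forced: more than 120 N between pack and dock (contact force between pack and dock above 120 N).
It fails at once if the pack is dropped: faster than 0.5 m/s with no finger on it (contact force between the fingers and pack below 0.1 N and linear speed of pack above 0.5 m/s).
It fails at once if a neighbouring pack is moved by more than 20 mm or tipped by more than 0.3 rad (distance of any of spare_a, spare_b from where it was at the start of the episode above 0.02 m or angle between any of spare_a, spare_b's own z axis and vertical above 0.3 rad).
It fails at once if another thing on the bench is moved by more than 30 mm (distance of any of solder_reel, flux_bottle, pliers from where it was at the start of the episode above 0.03 m).
It also fails if it takes over 72 s, if anything falls off the work surface, if the arm or the gripper's body presses on something with over 40 N, if the wrist force passes 120 N, or if a joint passes its speed limit or range.

## Robot

A 7-joint arm with a two-finger parallel gripper is mounted at the origin on the work surface; the furniture and walls round the work are solid. World frame = base frame: x ahead of the robot, y to its left, z up, the work surface at z = 0. Lengths are in m, angles in rad, forces in N, time in s.
With the tool pointing down it reaches from about 0.35 to 0.9 m from the base axis. Payload 7.2 kg.
Tool frame: the origin (TCP) lies midway between the tips of the shut fingers; the grasp point (between the pads) lies 19 mm behind it; z points along the fingers, x is the direction in which the jaws open and shut, and the axes are right-handed (so a half turn about z gives the same grasp; the last joint's range is limited). The gripper opens to 88 mm and grips with 3 to 60 N. Pads are 20 mm wide; open, the fingers measure 115 mm over their backs; the gripper's body (75 mm by 178 mm) begins 61 mm behind the grasp point.
Start: joints at [1.148, 0.411, -0.013, 1.596, 0.006, 1.134, -0.082], TCP at [0.217, -0.586, 0.202] pointing down, gripper open.
Joint ranges: [-2.95, 2.95], [-0.29, 1.99], [-1.47, 1.44], [0.14, 2.54], [-1.03, 4.17], [0.13, 1.85], [-2.86, 2.86]. Speed limits (rad/s): [2.39, 2.39, 3.01, 3.01, 3.14, 3.14, 3.14].

## Interface

Orientations are given as a rotation vector (axis times angle).
In Python, from bench import readout, optics, ctrl gives the robot as it stands.
- The arm moves only by the tool step_arm, never from a script. Its argument "commands" is a list of rows, each a list of 7 numbers: the turn, a rotation vector about the tool's x, y, z in degrees, then the shift along the tool's x, y, z in m, then the opening, from -1 (shut) to 1 (fully open). A call has 1 to 8 rows; each row shifts and turns the commanded pose from where the row before left it, along the tool's axes as they then stand; what a row does not reach is not made up. A row lasts 1/8 s, in which the tool goes at most 62.5 mm and 10.7 degrees, less where a joint would pass 70% of its speed; a pose out of reach is approached as far as the arm can. A call is refused whole if a number of a shift passes 0.0625 or a number of a turn 10.7, either way. A call with a gripper value outside its range is refused whole. The fingers move at their own pace and stop on an object; the grip force is fixed at half the most. Time passes only in rows, so rows that do not move let the fingers close. It gives the time, the measured TCP pose, the force and the opening at its end, in the units of the state.
- readout.state(): the state, without advancing time (a new reading comes with each control period).
- optics.snapshot(name): name is "side" or "top" or "wrist"; returns (picture, depth): 480x640x3 uint8, red, green, blue; 480x640 float32, m along the optical axis (not along the pixel's ray), 0 where there is no reading.
- optics.get_calibration(name): a dict with "vfov" (degrees; the focal length in pixels is half the picture's height over the tangent of half this angle, whatever the lens; pixels are square), "cx", "cy" (the principal point, pixels), "pose" (4x4, takes a point from camera to world coordinates). Camera axes: x right, y down, z forward; pixel columns grow to the right and rows downward; lengths in m; the calibration is good to about 2 mm. A picture is of the moment at which its call begins: read the wrist's pose just before it. get_calibration takes no time and is no camera call; for the wrist camera it gives the pose at the moment of the call.
- ctrl.sign_off(): hands the job in, once; it reports no verdict.
The state is a dict: "time": time; "joint_pos": joint angles; "joint_vel": joint speeds; "joint_torque": joint torques, N m; "tool_pos": TCP position; "orientation": TCP orientation; "force": force on the tool from outside, world axes, zero at the start; "moment": the same for the moment, N m; "opening": opening from 0.0 (shut) to 1.0 (fully open).
Only numpy, scipy, OpenCV 4.12 (cv2) and the standard library are available. Lean on these libraries where they do the work, as an engineer would, in place of code of your own. Each camera call takes 0.05 s, during which the arm holds its last target.

## Working session

There is one attempt and no reset: what is moved stays moved. The work goes in short steps, Python scripts to look and compute and a tool call to move; the robot and the scene stay as the last step left them, time stands still between calls to the robot, and variables do not carry over. Pictures are saved under pics/ and viewed, and the job is handed in when it is done.

Besides the shell and the picture viewer there is one more tool, called after "Request:" by a JSON object that holds its "op" and its "data", one argument or row to a line. step_arm: Moves the arm, as the interface text tells. Its arguments: {"type":"object","properties":{"commands":{"type":"array","items":{"type":"array","items":{"type":"number"}}}},"required":["commands"]}

```bash
ls; mkdir -p pics
python3 - <<'E'
from bench import readout, optics, ctrl
import cv2, numpy as np
print(readout.state())
for n in ["side","top","wrist"]:
    c=optics.get_calibration(n); print(n,c)
    p,d=optics.snapshot(n); cv2.imwrite(f"pics/{n}0.png",p[:,:,::-1]); np.savez(f"pics/{n}0.npz",p=p,d=d,pose=c["pose"],v=c["vfov"],cx=c["cx"],cy=c["cy"])
E
```

```text
pics
{'time': 0.0, 'joint_pos': array([ 1.14779627,  0.41190072, -0.01269683,  1.59706107,  0.00560588,
        1.13431162, -0.0821916 ]), 'joint_vel': array([ 0.00084431, -0.00012161,  0.00098605,  0.00035045,  0.00110761,
        0.00020475,  0.00099157]), 'joint_torque': array([ 7.18480874e-05, -5.87950659e+01,  6.41127136e-01, -2.91070122e+01,
       -5.39699604e-02,  1.83106901e-02,  1.29374498e-04]), 'tool_pos': array([ 0.21687953, -0.58557022,  0.20110173]), 'orientation': array([-2.57793415e+00,  1.79405442e+00,  2.22923033e-03]), 'force': array([-0.83892217, -0.64821203, -0.25078255]), 'moment': array([-0.02575292, -0.00335143, -0.01994727]), 'opening': 1.001791562532351}
side {'vfov': 50.09416290690943, 'cx': 324.7889269036855, 'cy': 235.069781681557, 'pose': array([[ 0.79541015, -0.2415387 ,  0.55586126, -0.12359732],
       [-0.6056429 , -0.28228492,  0.7439838 , -1.16449016],
       [-0.02278963, -0.9284257 , -0.37081849,  0.55011494],
       [ 0.        ,  0.        ,  0.        ,  1.        ]])}
top {'vfov': 43.99454698947496, 'cx': 321.14952479427643, 'cy': 241.16456581664553, 'pose': array([[ 0.01156583, -0.98455159,  0.17471233,  0.26385408],
       [-0.99989126, -0.00978876,  0.01102975, -0.25455513],
       [-0.00914914, -0.1748209 , -0.98455774,  1.66783678],
       [ 0.        ,  0.        ,  0.        ,  1.        ]])}
wrist {'vfov': 63.896033069132166, 'cx': 320.8359946651537, 'cy': 241.6388210467236, 'pose': array([[ 0.34686719, -0.90390525, -0.25027675,  0.28474062],
       [-0.93791367, -0.33458883, -0.09147825, -0.56034509],
       [-0.00105214,  0.26646879, -0.96384297,  0.38316948],
       [ 0.        ,  0.        ,  0.        ,  1.        ]])}
```

View pics/side0.png

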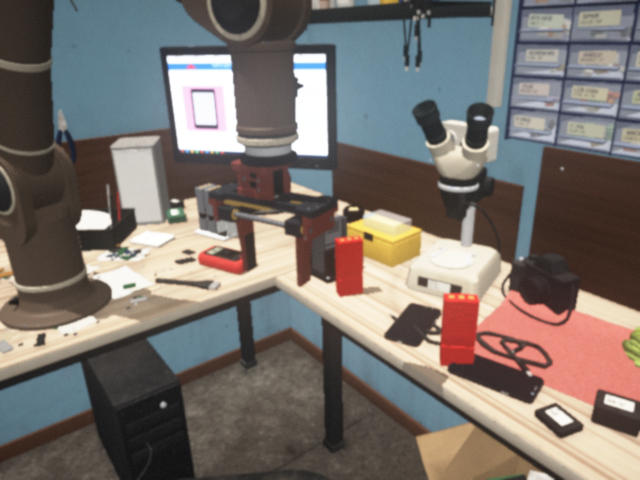

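View pics/top0.png

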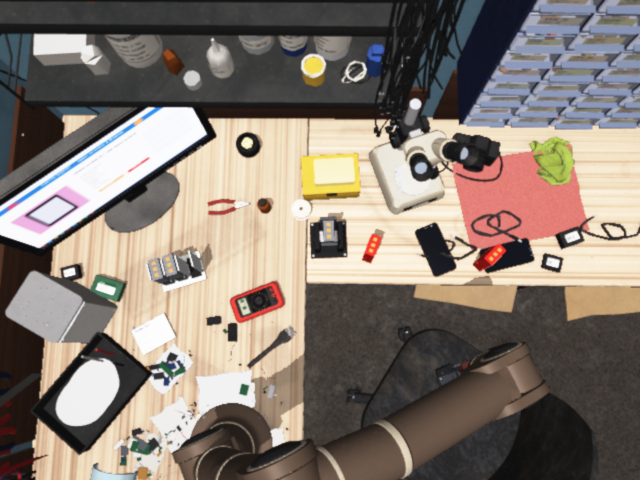

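View pics/wrist0.png

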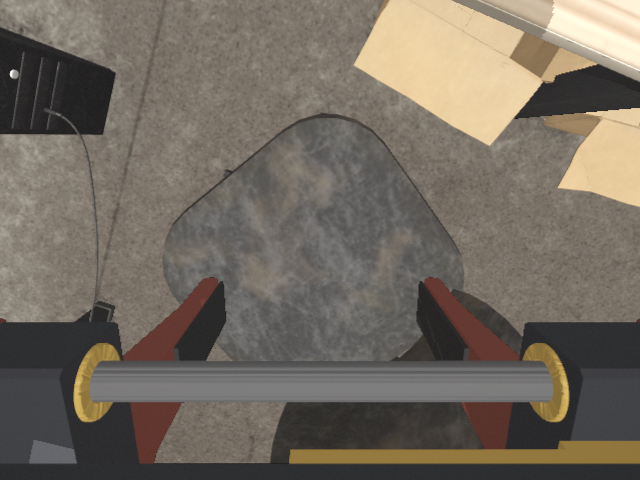

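The top view shows the dock, black with a grey pack, at about (328,237), and the white rack with grey packs at about (177,269). The reel is at (301,209), the bottle at (264,206) and the pliers at (228,207). Red pack look-alikes are at (373,247) and (490,257). I'll enlarge the dock and rack.

Run:
```python
import cv2
a=cv2.imread("pics/top0.png")
x=cv2.resize(a[225:310,130:230],None,fx=6,fy=6,interpolation=cv2.INTER_CUBIC)
cv2.imwrite("pics/t_rack.png",x)
x=cv2.resize(a[190:280,285:395],None,fx=6,fy=6,interpolation=cv2.INTER_CUBIC)
cv2.imwrite("pics/t_dock.png",x)
```

```text
(no output)
```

View pics/t_rack.png

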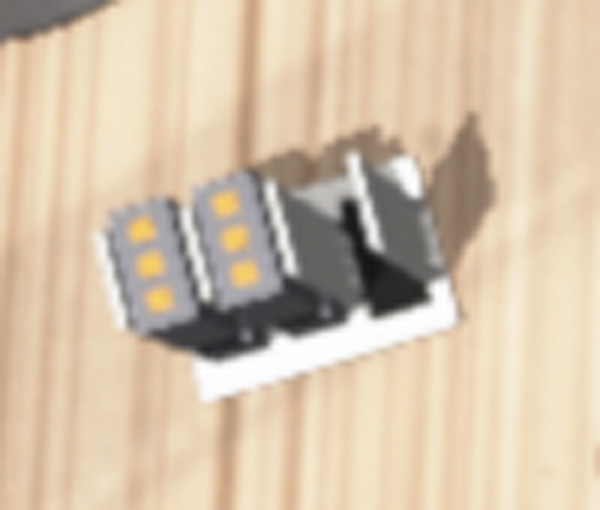

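View pics/t_dock.png

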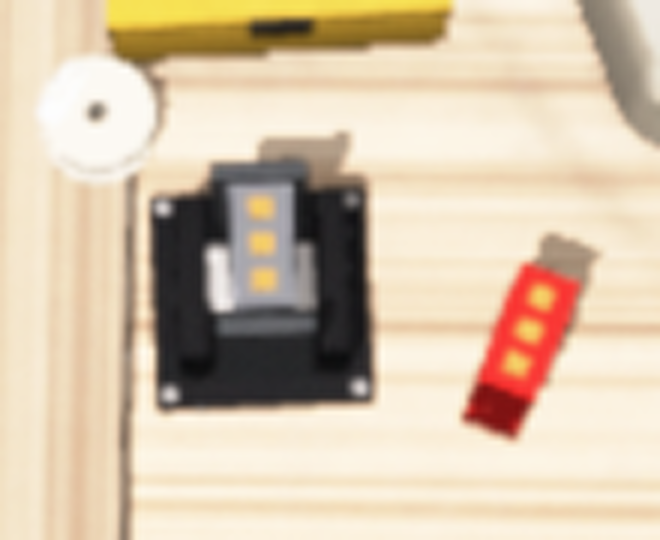

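```bash
cat > h.py <<'E'
import numpy as np, cv2
def load(n):
    z=np.load(f"pics/{n}.npz"); return z
def ray(cal,u,v,z):
    P=cal["pose"]; vf=float(cal["v"] if "v" in cal else cal["vfov"]); f=240/np.tan(np.radians(vf)/2)
    d=P[:3,:3]@np.array([(u-cal["cx"])/f,(v-cal["cy"])/f,1.0]); o=P[:3,3]
    return o+d*(z-o[2])/d[2]
def snap(n,tag):
    from bench import optics
    c=optics.get_calibration(n); p,d=optics.snapshot(n)
    cv2.imwrite(f"pics/{tag}.png",p[:,:,::-1]); np.savez(f"pics/{tag}.npz",p=p,d=d,pose=c["pose"],v=c["vfov"],cx=c["cx"],cy=c["cy"])
E
python3 - <<'E'
from h import *
c=load("top0")
for k,u,v,z in [("dA",162,207,.012),("dB",350,200,.012),("dC",360,387,.012),("dD",170,395,.012),("p1",261,207,.142),("p2",262,243,.142),("p3",264,280,.142)]:
    print(k,ray(c,285+u/6,190+v/6,z)[:2].round(4))
for k,u,v,z in [("bl",207,402,.008),("br",460,322,.008),("a1",140,229,.141),("a3",160,300,.141),("b1",224,203,.141),("b3",245,273,.141),("plate3t",270,183,.136),("plate3b",298,272,.136),("plate4t",352,155,.136),("plate4b",376,247,.136)]:
    print(k,ray(c,130+u/6,225+v/6,z)[:2].round(4))
for k,u,v,z in [("reel",301,209,.036),("bottle",264,206,.07),("pl1",209,208,.01),("pl2",248,205,.01),("red1",373,240,.13),("meter1",283,285,.03),("meter2",232,310,.03),("free",245,250,0),("edge",307,260,0),("cornerdesk",307,285,0),("hdmi",290,333,0),("yel",360,190,.06)]:
    print(k,ray(c,u,v,z)[:2].round(3))
E
```

```text
dA [ 0.6056 -0.2094]
dB [ 0.6098 -0.2985]
dC [ 0.5202 -0.3037]
dD [ 0.5155 -0.2145]
p1 [ 0.5792 -0.2562]
p2 [ 0.5632 -0.2568]
p3 [ 0.5468 -0.2578]
bl [0.4094 0.2013]
br [0.4481 0.0846]
a1 [0.4724 0.1982]
a3 [0.4415 0.1877]
b1 [0.4841 0.1624]
b3 [0.4536 0.1515]
plate3t [0.4938 0.1441]
plate3b [0.4549 0.1298]
plate4t [0.5065 0.109 ]
plate4b [0.4662 0.0965]
reel [ 0.645 -0.178]
bottle [ 0.645 -0.078]
pl1 [0.651 0.087]
pl2 [ 0.661 -0.025]
red1 [ 0.541 -0.374]
meter1 [ 0.43  -0.132]
meter2 [0.36  0.006]
free [ 0.532 -0.019]
edge [ 0.505 -0.196]
cornerdesk [ 0.434 -0.197]
hdmi [ 0.3   -0.152]
yel [ 0.695 -0.343]
```

```bash
cat >> h.py <<'E'
from scipy.spatial.transform import Rotation as Ro
def down(yaw):  # tool x at world yaw, z down
    x=np.array([np.cos(yaw),np.sin(yaw),0]); z=np.array([0,0,-1.]); y=np.cross(z,x)
    return np.stack([x,y,z],1)
def plan(pos,yaw_deg,n,start=None,R1=None):
    from bench import readout
    s=readout.state(); p0=s["tool_pos"]; R0=Ro.from_rotvec(s["orientation"]).as_matrix()
    if R1 is None: R1=down(np.radians(yaw_deg))
    w=Ro.from_matrix(R0.T@R1).as_rotvec()/n
    S=sum(R0@Ro.from_rotvec(w*k).as_matrix() for k in range(1,n+1))
    sh=np.linalg.solve(S,np.array(pos)-p0)
    print("t",round(s["time"],2),"pos",p0.round(4),"toolx yaw",round(np.degrees(np.arctan2(R0[1,0],R0[0,0])),2),"z",R0[:,2].round(4),"open",round(s["opening"],3),"F",s["force"].round(1))
    print(n,"rows of",np.degrees(w).round(3).tolist(),sh.round(5).tolist())
E
python3 -c "
from h import *
plan([0.563,-0.257,0.30],-87,10)"
```

```text
t 0.15 pos [ 0.217  -0.5857  0.2013] toolx yaw -69.67 z [-5.0e-04  1.1e-03 -1.0e+00] open 1.001 F [ 0.   0.9 -1.3]
10 rows of [0.001, 0.007, 1.733] [-0.02591, -0.0403, -0.00986]
```

Request:
{"op": "step_arm", "data": {
  "commands": [
    [0,0,1.73,-0.0259,-0.0403,-0.012],
    [0,0,1.73,-0.0259,-0.0403,-0.012],
    [0,0,1.73,-0.0259,-0.0403,-0.012],
    [0,0,1.73,-0.0259,-0.0403,-0.012],
    [0,0,1.73,-0.0259,-0.0403,-0.012],
    [0,0,1.73,-0.0259,-0.0403,-0.012],
    [0,0,1.73,-0.0259,-0.0403,-0.012],
    [0,0,1.73,-0.0259,-0.0403,-0.012]
  ]
}}

```text
invalid input at $.commands[0]: expected 7 numbers
```

Request:
{"op": "step_arm", "data": {
  "commands": [
    [0,0,1.73,-0.0259,-0.0403,-0.012,1],
    [0,0,1.73,-0.0259,-0.0403,-0.012,1],
    [0,0,1.73,-0.0259,-0.0403,-0.012,1],
    [0,0,1.73,-0.0259,-0.0403,-0.012,1],
    [0,0,1.73,-0.0259,-0.0403,-0.012,1],
    [0,0,1.73,-0.0259,-0.0403,-0.012,1],
    [0,0,1.73,-0.0259,-0.0403,-0.012,1],
    [0,0,1.73,-0.0259,-0.0403,-0.012,1]
  ]
}}

```text
time: 1.15
tool_pos: [0.4786, -0.3052, 0.2983]
orientation: [2.342, -2.093, -0.0]
force: [-0.1, -0.3, -0.8]
opening: 0.999
```

```bash
python3 -c "
from h import *
plan([0.563,-0.257,0.30],-87,3)"
```

```text
t 1.15 pos [ 0.4786 -0.3052  0.2983] toolx yaw -83.57 z [-2.e-04 -0.e+00 -1.e+00] open 0.999 F [-0.1 -0.3 -0.8]
3 rows of [0.004, -0.0, 1.142] [-0.014, -0.02921, -0.00058]
```

Request:
{"op": "step_arm", "data": {
  "commands": [
    [0,0,1.14,-0.014,-0.0292,-0.0005,1],
    [0,0,1.14,-0.014,-0.0292,-0.0005,1],
    [0,0,1.14,-0.014,-0.0292,-0.0005,1],
    [0,0,0,0,0,0,1]
  ]
}}

```text
time: 1.65
tool_pos: [0.5628, -0.254, 0.2985]
orientation: [-2.284, 2.156, 0.002]
force: [-1.4, 0.3, -0.3]
opening: 1.002
```

```bash
python3 -c "
from h import *
snap('wrist','w1')
plan([0.563,-0.257,0.30],-87,3)"
```

```text
t 1.7 pos [ 0.5614 -0.2556  0.2987] toolx yaw -86.81 z [-1.2e-03  6.0e-04 -1.0e+00] open 1.0 F [-0.4 -0.2 -0.3]
3 rows of [0.022, 0.013, 0.065] [0.0005, -0.0005, -0.00044]
```

View pics/w1.png

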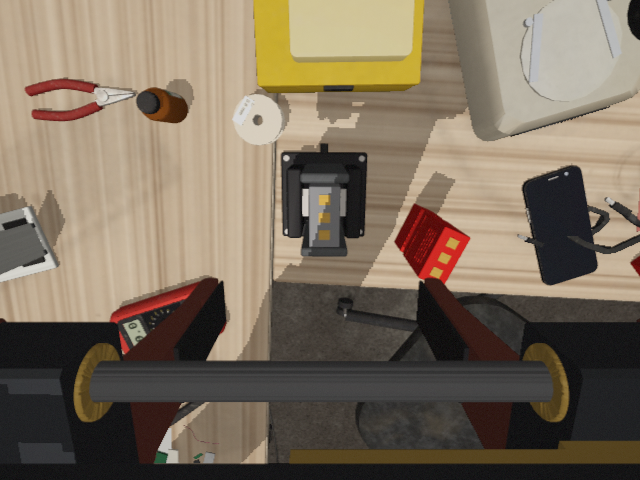

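The wrist view shows the dock at about (324,205), with the pack's amber dots at (323,199), (324,217) and (325,236). I'll enlarge it and measure.

Run:
```python
from h import *
c=load("w1"); p=c["p"]; 
a=cv2.imread("pics/w1.png"); cv2.imwrite("pics/w1d.png",cv2.resize(a[135:265,265:385],None,fx=4.6,fy=4.6,interpolation=cv2.INTER_CUBIC))
hsv=cv2.cvtColor(a,cv2.COLOR_BGR2HSV)
m=cv2.inRange(hsv,(12,90,80),(32,255,255)); m[:190]=0;m[245:]=0;m[:,:305]=0;m[:,345:]=0
n,l,st,ce=cv2.connectedComponentsWithStats(m)
P=[]
for i in range(1,n):
    if st[i,4]>20: q=ray(c,*ce[i],.142); P.append(q); print(ce[i].round(1),st[i,4],q.round(4))
```

```text
[324.  199.5] 110 [ 0.5803 -0.2553  0.142 ]
[324.  217.5] 109 [ 0.5641 -0.2563  0.142 ]
[324.  234.5] 110 [ 0.5483 -0.2572  0.142 ]
```

View pics/w1d.png

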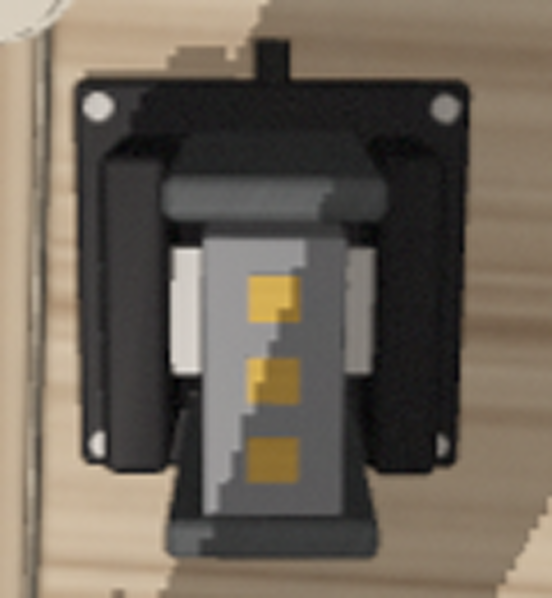

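```bash
python3 -c "
from h import *
plan([0.564,-0.2562,0.17],-86.7,3)"
```

```text
t 1.7 pos [ 0.5614 -0.2556  0.2987] toolx yaw -86.81 z [-1.2e-03  6.0e-04 -1.0e+00] open 1.0 F [-0.4 -0.2 -0.3]
3 rows of [0.022, 0.013, -0.035] [0.00026, -0.00086, 0.0429]
```

Request:
{"op": "step_arm", "data": {
  "commands": [
    [0,0,0,0.0003,-0.0009,0.0429,1],
    [0,0,0,0.0003,-0.0009,0.0429,1],
    [0,0,0,0.0003,-0.0009,0.0429,1],
    [0,0,0,0,0,0,1]
  ]
}}

```text
time: 2.2
tool_pos: [0.5607, -0.2577, 0.1678]
orientation: [2.276, -2.161, -0.009]
force: [0.7, -0.1, 0.5]
opening: 0.998
```

```bash
python3 -c "
from h import *
snap('wrist','w2')
plan([0.564,-0.2562,0.093],-86.7,4)
c=load('w2');a=cv2.imread('pics/w2.png');hsv=cv2.cvtColor(a,cv2.COLOR_BGR2HSV)
m=cv2.inRange(hsv,(12,90,80),(32,255,255)); m[:100]=0;m[330:]=0;m[:,:280]=0;m[:,370:]=0
n,l,st,ce=cv2.connectedComponentsWithStats(m)
for i in range(1,n):
    if st[i,4]>40: print(ce[i].round(1),st[i,4],ray(c,*ce[i],.142).round(4))
"
```

```text
t 2.25 pos [ 0.5625 -0.258   0.1704] toolx yaw -87.0 z [-2.5e-03  5.0e-04 -1.0e+00] open 1.0 F [0.  0.2 0.2]
4 rows of [0.035, 0.008, -0.075] [-0.00043, -0.00043, 0.01935]
[319. 233.] 284 [ 0.5803 -0.2553  0.142 ]
[319. 260.] 255 [ 0.5645 -0.2561  0.142 ]
[318.9 286.3] 245 [ 0.5485 -0.2569  0.142 ]
```

View pics/w2.png

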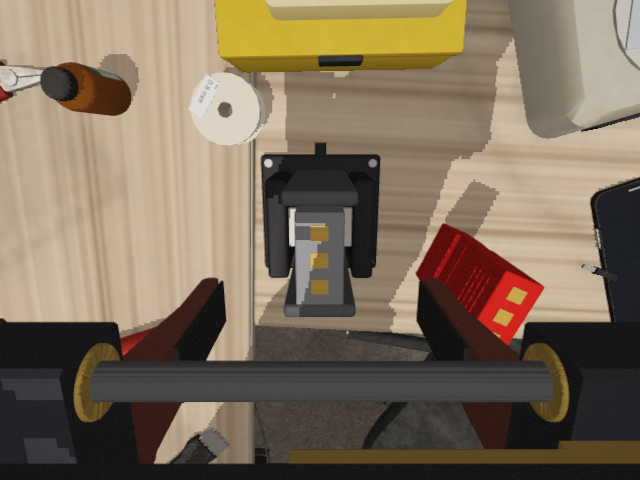

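The picture confirms that the grey pack, dots at (319,233), (319,260) and (319,286), is in the black dock between the fingers. I'll descend and close on its broad faces.

Request:
{"op": "step_arm", "data": {
  "commands": [
    [0,0,-0.08,-0.0004,-0.0004,0.0194,1],
    [0,0,-0.08,-0.0004,-0.0004,0.0194,1],
    [0,0,-0.08,-0.0004,-0.0004,0.0194,1],
    [0,0,0,-0.0003,-0.0004,0.0194,1],
    [0,0,0,0,0,0,1],
    [0,0,0,0,0,0,1]
  ]
}}

```text
time: 3.0
tool_pos: [0.566, -0.256, 0.0942]
orientation: [-2.284, 2.156, -0.002]
force: [1.0, -0.7, -0.2]
opening: 1.002
```

```bash
python3 -c "
from h import *
snap('side','s1')
a=cv2.imread('pics/s1.png');cv2.imwrite('pics/s1c.png',cv2.resize(a[150:330,190:410],None,fx=3.5,fy=3.3))
plan([0.5644,-0.2561,0.093],-86.7,1)
"
```

```text
t 3.05 pos [ 0.5661 -0.256   0.0943] toolx yaw -86.7 z [ 1.5e-03 -7.0e-04 -1.0e+00] open 1.0 F [ 0.  -0.1  0.3]
1 rows of [-0.085, -0.044, 0.001] [-2e-05, 0.00169, 0.00131]
```

View pics/s1c.png

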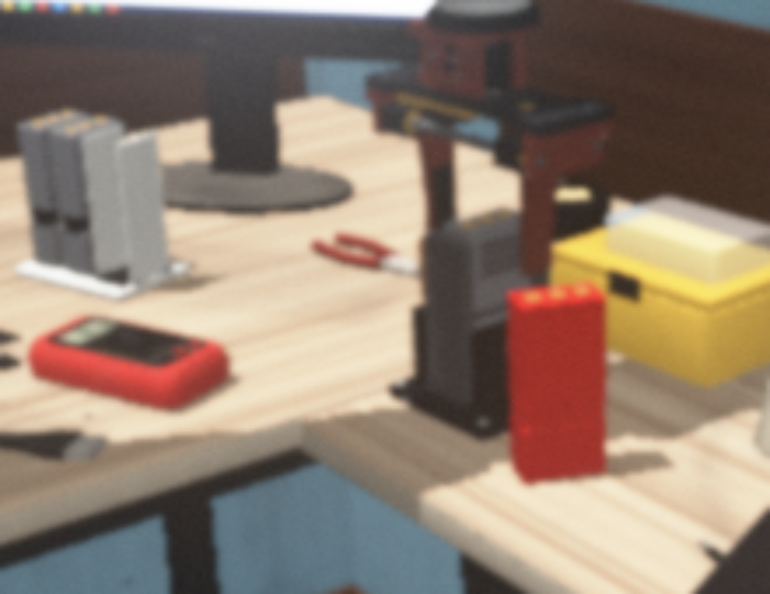

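The side view shows the fingers either side of the grey pack, tips above the side walls and clear of the red look-alike. Closing.

Request:
{"op": "step_arm", "data": {
  "commands": [
    [0,0,0,0,0.001,0,-1],
    [0,0,0,0,0,0,-1],
    [0,0,0,0,0,0,-1],
    [0,0,0,0,0,0,-1],
    [0,0,0,0,0,0,-1],
    [0,0,0,0,0,0,-1]
  ]
}}

```text
time: 3.8
tool_pos: [0.5644, -0.2557, 0.0931]
orientation: [2.285, -2.156, -0.0]
force: [-0.1, -0.4, -0.0]
opening: 0.36
```

```bash
python3 -c "
from h import *
from bench import readout
snap('wrist','w3')
s=readout.state(); print(s['force'],s['moment'],s['tool_pos'],s['opening'])
"
```

```text
[ 0.05439951  2.61002893 -0.86635729] [ 0.81421894  0.04246796 -0.02433386] [ 0.56442255 -0.25572179  0.09311424] 0.3165516513327281
```

View pics/w3.png

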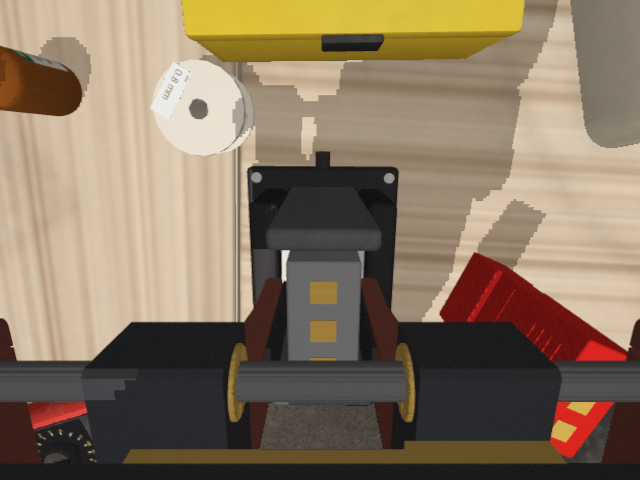

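Request:
{"op": "step_arm", "data": {
  "commands": [
    [0,-0.7,0,0.001,0,-0.00017,-1],
    [0,-0.7,0,0.001,0,-0.00017,-1],
    [0,-0.7,0,0.001,0,-0.00017,-1],
    [0,-0.7,0,0.001,0,-0.00017,-1],
    [0,-0.7,0,0.001,0,-0.00017,-1],
    [0,-0.7,0,0.001,0,-0.00017,-1],
    [0,-0.7,0,0.001,0,-0.00017,-1],
    [0,-0.7,0,0.001,0,-0.00017,-1]
  ]
}}

```text
time: 4.85
tool_pos: [0.5647, -0.2629, 0.094]
orientation: [-2.234, 2.108, 0.112]
force: [-0.2, 5.4, -1.0]
opening: 0.317
```

```bash
python3 -c "
from h import *
from bench import readout
s=readout.state(); print(s['force'],s['moment'],s['tool_pos'],s['opening'])
R=Ro.from_rotvec(s['orientation']).as_matrix();print(R.round(4)[:,2])
"
```

```text
[-0.23579678  5.35516569 -1.00393783] [ 1.1780786   0.13256875 -0.05559795] [ 0.56471808 -0.26287308  0.0939936 ] 0.3172466007634561
[-0.0064  0.0994 -0.995 ]
```

Request:
{"op": "step_arm", "data": {
  "commands": [
    [0,-0.7,0,0.001,0,-0.00017,-1],
    [0,-0.7,0,0.001,0,-0.00017,-1],
    [0,-0.7,0,0.001,0,-0.00017,-1],
    [0,-0.7,0,0.001,0,-0.00017,-1],
    [0,-0.7,0,0.001,0,-0.00017,-1],
    [0,-0.7,0,0.001,0,-0.00017,-1]
  ]
}}

```text
time: 5.6
tool_pos: [0.5651, -0.2686, 0.0943]
orientation: [-2.195, 2.07, 0.192]
force: [-0.5, 5.5, 0.1]
opening: 0.316
```

```bash
cat > st.py <<'E'
from h import *
from bench import readout
s=readout.state(); print(s['time'],s['force'].round(2),s['moment'].round(2),s['tool_pos'].round(4),round(s['opening'],3))
R=Ro.from_rotvec(s['orientation']).as_matrix();print(R.round(4)[:,2],'lean to -y',round(np.arcsin(R[1,2]),4))
E
python3 st.py
```

```text
5.6 [-0.47  5.54  0.06] [ 1.3   0.21 -0.04] [ 0.5651 -0.2686  0.0943] 0.316
[-0.0108  0.1723 -0.985 ] lean to -y 0.1732
```

Request:
{"op": "step_arm", "data": {
  "commands": [
    [0,-0.7,0,0.001,0,-0.00017,-1],
    [0,-0.5,0,0.0008,0,-0.00012,-1],
    [0,0,0,0,0,0,-1],
    [0,0,0,0,0,0,-1]
  ]
}}

```text
time: 6.1
tool_pos: [0.5652, -0.2702, 0.0944]
orientation: [-2.183, 2.059, 0.214]
force: [-1.2, 7.0, 0.4]
opening: 0.316
```

```bash
python3 st.py
```

```text
6.1 [-1.18  6.98  0.41] [ 1.36  0.27 -0.06] [ 0.5652 -0.2702  0.0944] 0.316
[-0.0119  0.1928 -0.9812] lean to -y 0.1941
```

Request:
{"op": "step_arm", "data": {
  "commands": [
    [0,-0.3,0,0.001,0,-0.0001,-1],
    [0,0,0,0.0005,0,0,-1],
    [0,0,0,0,0,0,-1],
    [0,0,0,0,0,0,-1]
  ]
}}

```text
time: 6.6
tool_pos: [0.5652, -0.2704, 0.0944]
orientation: [-2.181, 2.055, 0.221]
force: [-2.9, 8.9, 2.0]
opening: 0.315
```

```bash
python3 st.py;  python3 -c "
from h import *
snap('wrist','w4')"
```

```text
6.6 [-2.93  8.86  2.  ] [ 1.76  0.43 -0.05] [ 0.5652 -0.2704  0.0944] 0.315
[-0.013   0.1993 -0.9798] lean to -y 0.2007
```

View pics/w4.png

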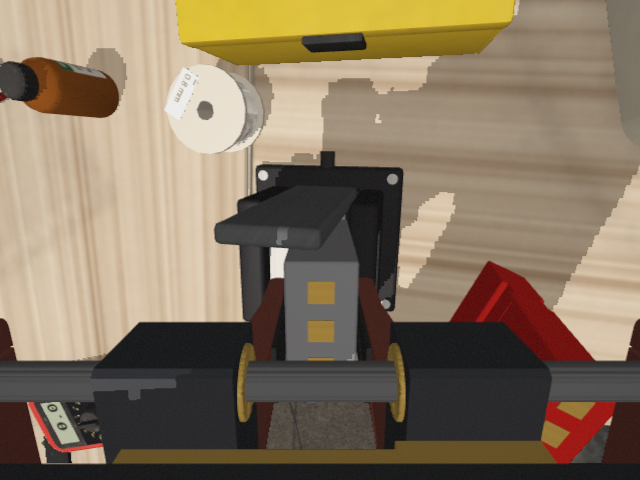

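The pack has stopped against the -y rim: it moved 0.2 mm for 1.5 mm commanded, at a steady 9 N. I'll bring it back upright.

Request:
{"op": "step_arm", "data": {
  "commands": [
    [0,1.1,0,-0.0017,0,0.00026,-1],
    [0,1.2,0,-0.0018,0,0.00029,-1],
    [0,1.2,0,-0.0018,0,0.00029,-1],
    [0,1.2,0,-0.0018,0,0.00029,-1],
    [0,1.2,0,-0.0018,0,0.00029,-1],
    [0,1.2,0,-0.0018,0,0.00029,-1],
    [0,1.2,0,-0.0018,0,0.00029,-1],
    [0,1.2,0,-0.0018,0,0.00029,-1]
  ]
}}

```text
time: 7.65
tool_pos: [0.5647, -0.2593, 0.0939]
orientation: [-2.269, 2.143, 0.032]
force: [0.8, 0.8, -2.8]
opening: 0.316
```

Request:
{"op": "step_arm", "data": {
  "commands": [
    [0,1.2,0,-0.0018,0,0.00029,-1],
    [0,0.6,0,-0.0012,0,0.00016,-1],
    [0,0,0,0,0,0,-1],
    [0,0,0,0,0,0,-1]
  ]
}}

```text
time: 8.15
tool_pos: [0.5644, -0.2559, 0.0933]
orientation: [-2.284, 2.157, 0.0]
force: [-0.4, 0.1, -2.3]
opening: 0.315
```

```bash
python3 st.py
```

```text
8.15 [-0.45  0.06 -2.26] [-0.04 -0.01  0.02] [ 0.5644 -0.2559  0.0933] 0.315
[ 0.  0. -1.] lean to -y 0.0
```

Upright again with almost no load. Now I'll lean it to +y.

Request:
{"op": "step_arm", "data": {
  "commands": [
    [0,0.7,0,-0.001,0,-0.00017,-1],
    [0,0.7,0,-0.001,0,-0.00017,-1],
    [0,0.7,0,-0.001,0,-0.00017,-1],
    [0,0.7,0,-0.001,0,-0.00017,-1],
    [0,0.7,0,-0.001,0,-0.00017,-1],
    [0,0.7,0,-0.001,0,-0.00017,-1],
    [0,0.7,0,-0.001,0,-0.00017,-1],
    [0,0.7,0,-0.001,0,-0.00017,-1]
  ]
}}

```text
time: 9.15
tool_pos: [0.5638, -0.2492, 0.0942]
orientation: [2.232, -2.109, 0.112]
force: [1.0, -6.2, -7.1]
opening: 0.314
```

Request:
{"op": "step_arm", "data": {
  "commands": [
    [0,0.7,0,-0.001,0,-0.00017,-1],
    [0,0.7,0,-0.001,0,-0.00017,-1],
    [0,0.7,0,-0.001,0,-0.00017,-1],
    [0,0.7,0,-0.001,0,-0.00017,-1],
    [0,0.7,0,-0.001,0,-0.00017,-1],
    [0,0.7,0,-0.001,0,-0.00017,-1],
    [0,0.7,0,-0.001,0,-0.00017,-1],
    [0,0.5,0,-0.0008,0,-0.00017,-1]
  ]
}}

```text
time: 10.15
tool_pos: [0.5634, -0.2422, 0.0949]
orientation: [2.18, -2.061, 0.214]
force: [2.2, -9.5, -5.8]
opening: 0.318
```

```bash
python3 st.py
```

```text
10.15 [ 2.18 -9.54 -5.85] [-2.09 -0.4   0.02] [ 0.5634 -0.2422  0.0949] 0.318
[ 0.0113 -0.1939 -0.981 ] lean to -y -0.1951
```

Request:
{"op": "step_arm", "data": {
  "commands": [
    [0,0.3,0,-0.001,0,-0.0001,-1],
    [0,0,0,-0.0008,0,0,-1],
    [0,0,0,0,0,0,-1],
    [0,0,0,0,0,0,-1],
    [0,0,0,0,0,0,-1],
    [0,0,0,0,0,0,-1]
  ]
}}

```text
time: 10.9
tool_pos: [0.5633, -0.2419, 0.095]
orientation: [2.176, -2.059, 0.221]
force: [2.6, -12.4, -5.9]
opening: 0.319
```

```bash
python3 st.py
```

```text
10.9 [  2.59 -12.37  -5.88] [-2.71 -0.55  0.1 ] [ 0.5633 -0.2419  0.095 ] 0.319
[ 0.0119 -0.2001 -0.9797] lean to -y -0.2015
```

Firm against the +y rim too, at a steady 12 N. Back upright.

Request:
{"op": "step_arm", "data": {
  "commands": [
    [0,-1.1,0,0.0018,0,0.00026,-1],
    [0,-1.2,0,0.0018,0,0.0003,-1],
    [0,-1.2,0,0.0018,0,0.0003,-1],
    [0,-1.2,0,0.0018,0,0.0003,-1],
    [0,-1.2,0,0.0018,0,0.0003,-1],
    [0,-1.2,0,0.0018,0,0.0003,-1],
    [0,-1.2,0,0.0018,0,0.0003,-1],
    [0,-1.2,0,0.0018,0,0.0003,-1]
  ]
}}

```text
time: 11.9
tool_pos: [0.5643, -0.2524, 0.0938]
orientation: [2.27, -2.142, 0.034]
force: [-0.6, -3.3, -0.7]
opening: 0.319
```

Request:
{"op": "step_arm", "data": {
  "commands": [
    [0,-1.2,0,0.0018,0,0.0003,-1],
    [0,-0.6,0,0.0014,0,0.00016,-1],
    [0,0,0,0,0,0,-1],
    [0,0,0,0,0,0,-1]
  ]
}}

```text
time: 12.4
tool_pos: [0.5645, -0.255, 0.0932]
orientation: [-2.285, 2.155, 0.001]
force: [0.4, -0.6, -2.1]
opening: 0.321
```

```bash
python3 st.py
```

```text
12.4 [ 0.44 -0.56 -2.07] [-0.26 -0.04 -0.04] [ 0.5645 -0.255   0.0932] 0.321
[-2.e-04  5.e-04 -1.e+00] lean to -y 0.0005
```

Request:
{"op": "step_arm", "data": {
  "commands": [
    [0,0,0,0,0,-0.001,-1],
    [0,0,0,0,0,-0.001,-1],
    [0,0,0,0,0,-0.001,-1],
    [0,0,0,0,0,-0.001,-1],
    [0,0,0,0,0,0,-1]
  ]
}}

```text
time: 13.02
tool_pos: [0.5645, -0.2557, 0.0975]
orientation: [-2.285, 2.156, -0.0]
force: [-0.1, -0.5, -2.7]
opening: 0.318
```

```bash
python3 st.py
```

```text
13.025 [-0.09 -0.53 -2.74] [ 0.04  0.01 -0.  ] [ 0.5645 -0.2557  0.0975] 0.318
[ 2.e-04 -0.e+00 -1.e+00] lean to -y -0.0
```

Request:
{"op": "step_arm", "data": {
  "commands": [
    [0,0,0,0,0,-0.001,-1],
    [0,0,0,0,0,-0.001,-1],
    [0,0,0,0,0,-0.001,-1],
    [0,0,0,0,0,-0.001,-1],
    [0,0,0,0,0,-0.001,-1],
    [0,0,0,0,0,-0.001,-1],
    [0,0,0,0,0,-0.001,-1],
    [0,0,0,0,0,-0.001,-1]
  ]
}}

```text
time: 14.02
tool_pos: [0.5644, -0.2557, 0.1055]
orientation: [2.285, -2.156, 0.0]
force: [0.1, 0.0, -2.2]
opening: 0.319
```

```bash
python3 st.py
```

```text
14.025 [ 0.06  0.   -2.25] [-0.   -0.02 -0.01] [ 0.5644 -0.2557  0.1055] 0.319
[ 0. -0. -1.] lean to -y -0.0
```

Request:
{"op": "step_arm", "data": {
  "commands": [
    [0,0,0,0,0,-0.004,-1],
    [0,0,0,0,0,-0.01,-1],
    [0,0,0,0,0,-0.015,-1],
    [0,0,0,0,0,-0.02,-1],
    [0,0,0,0,0,-0.025,-1],
    [0,0,0,0,0,-0.025,-1],
    [0,0,0,0,0,-0.025,-1],
    [0,0,0,0,0,-0.025,-1]
  ]
}}

```text
time: 15.02
tool_pos: [0.5644, -0.2557, 0.2566]
orientation: [-2.284, 2.156, -0.002]
force: [-0.3, -0.4, -3.3]
opening: 0.319
```

Request:
{"op": "step_arm", "data": {
  "commands": [
    [0,0,0,0,0,-0.01,-1],
    [0,0,0,0,0,-0.001,-1]
  ]
}}

```text
time: 15.28
tool_pos: [0.5646, -0.2558, 0.2662]
orientation: [-2.284, 2.156, -0.002]
force: [0.6, -0.1, -3.1]
opening: 0.315
```

```bash
python3 st.py;  python3 -c "
from h import *
snap('wrist','w5');snap('side','s5');snap('top','t5')
a=cv2.imread('pics/s5.png');b=cv2.imread('pics/w5.png')
cv2.imwrite('pics/c5.png',np.vstack([cv2.resize(a[100:320,160:460],(600,300))[:, :],cv2.resize(b,(400,300)) if 0 else cv2.resize(b[:300],(600,290))]))
plan([0.53,-0.03,0.27],-71.7,10)"
```

```text
15.275 [ 0.59 -0.12 -3.12] [ 0.05  0.01 -0.  ] [ 0.5646 -0.2558  0.2662] 0.315
[ 1.3e-03 -6.0e-04 -1.0e+00] lean to -y -0.0006
t 15.43 pos [ 0.5639 -0.2555  0.2644] toolx yaw -86.69 z [-1.5e-03  6.0e-04 -1.0e+00] open 0.317 F [-0.4 -0.4 -2.4]
10 rows of [0.008, 0.005, -1.499] [-0.02284, -0.0012, -0.00055]
```

View pics/c5.png

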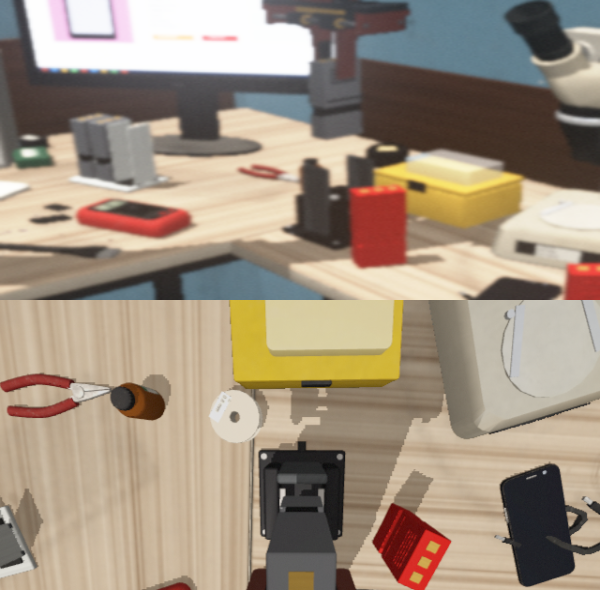

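The pack is out and upright in the grip, and the dock is empty. I'll carry it to clear bench at about (0.53,-0.03), turning it into line with the rack.

Request:
{"op": "step_arm", "data": {
  "commands": [
    [0,0,-1.5,-0.012,-0.0006,0,-1],
    [0,0,-1.5,-0.022,-0.0012,0,-1],
    [0,0,-1.5,-0.026,-0.0013,0,-1],
    [0,0,-1.5,-0.028,-0.0013,0,-1],
    [0,0,-1.5,-0.028,-0.0013,0,-1],
    [0,0,-1.5,-0.028,-0.0013,0,-1],
    [0,0,-1.5,-0.028,-0.0013,0,-1],
    [0,0,-1.5,-0.024,-0.0013,0,-1]
  ]
}}

```text
time: 16.42
tool_pos: [0.5428, -0.0589, 0.2655]
orientation: [-2.5, 1.903, -0.0]
force: [0.7, 0.1, -2.2]
opening: 0.319
```

Request:
{"op": "step_arm", "data": {
  "commands": [
    [0,0,-1.5,-0.02,-0.001,0,-1],
    [0,0,-1.5,-0.012,-0.001,0,-1],
    [0,0,0,0,0,0,-1],
    [0,0,0,0,0,0,-1]
  ]
}}

```text
time: 16.92
tool_pos: [0.5365, -0.0307, 0.2653]
orientation: [2.545, -1.841, 0.0]
force: [0.7, 0.0, -3.3]
opening: 0.316
```

```bash
python3 st.py;  python3 -c "
from h import *
snap('wrist','w6');snap('side','s6')
a=cv2.imread('pics/s6.png');b=cv2.imread('pics/w6.png')
cv2.imwrite('pics/c6.png',np.vstack([cv2.resize(a[100:320,100:400],(600,300))[:, :],cv2.resize(b[:300],(600,290))]))
plan([0.53,-0.03,0.1],-71.7,5)"
```

```text
16.925 [ 0.65  0.   -3.33] [-0.03  0.02 -0.01] [ 0.5365 -0.0307  0.2653] 0.316
[-0.e+00 -5.e-04 -1.e+00] lean to -y -0.0005
t 17.02 pos [ 0.5365 -0.0307  0.2653] toolx yaw -71.79 z [-2.e-04 -4.e-04 -1.e+00] open 0.319 F [-0.8 -0.3 -2.8]
5 rows of [0.003, -0.003, -0.019] [-0.00054, 0.00118, 0.03306]
```

View pics/c6.png

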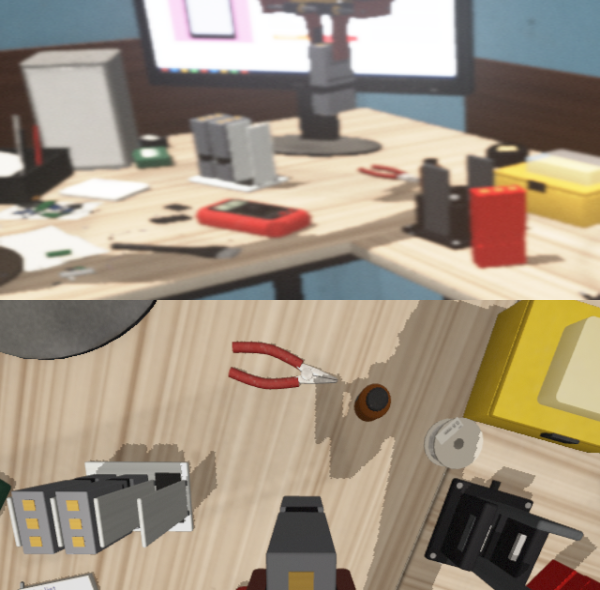

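Request:
{"op": "step_arm", "data": {
  "commands": [
    [0,0,0,0,0,0.012,-1],
    [0,0,0,0,0,0.025,-1],
    [0,0,0,0,0,0.035,-1],
    [0,0,0,0,0,0.035,-1],
    [0,0,0,0,0,0.03,-1],
    [0,0,0,0,0,0.022,-1],
    [0,0,0,0,0,0.012,-1],
    [0,0,0,0,0,0.006,-1]
  ]
}}

```text
time: 18.02
tool_pos: [0.5362, -0.0297, 0.0877]
orientation: [2.546, -1.84, -0.001]
force: [0.4, -0.3, -1.4]
opening: 0.319
```

Request:
{"op": "step_arm", "data": {
  "commands": [
    [0,0,0,0,0,0.001,-1],
    [0,0,0,0,0,0.001,-1],
    [0,0,0,0,0,0.001,-1],
    [0,0,0,0,0,0.001,-1],
    [0,0,0,0,0,0,-1]
  ]
}}

```text
time: 18.65
tool_pos: [0.5363, -0.0296, 0.0845]
orientation: [2.547, -1.84, 0.0]
force: [0.5, 0.4, -2.8]
opening: 0.319
```

```bash
python3 st.py
```

```text
18.65 [ 0.54  0.36 -2.82] [ 0.04 -0.03  0.01] [ 0.5363 -0.0296  0.0845] 0.319
[ 1.e-04 -1.e-04 -1.e+00] lean to -y -0.0001
```

Request:
{"op": "step_arm", "data": {
  "commands": [
    [0,0,0,0,0,0.001,-1],
    [0,0,0,0,0,0.001,-1],
    [0,0,0,0,0,0.001,-1],
    [0,0,0,0,0,0.0008,-1],
    [0,0,0,0,0,0,-1]
  ]
}}

```text
time: 19.27
tool_pos: [0.5365, -0.0296, 0.0811]
orientation: [-2.546, 1.84, -0.001]
force: [-2.9, -0.4, 3.4]
opening: 0.313
```

```bash
python3 st.py
```

```text
19.275 [-2.85 -0.37  3.37] [ 0.05  0.58 -0.02] [ 0.5365 -0.0296  0.0811] 0.313
[ 3.e-04 -1.e-04 -1.e+00] lean to -y -0.0001
```

The force sign has flipped to +3.4 N, so the pack is standing on the bench. Releasing.

Request:
{"op": "step_arm", "data": {
  "commands": [
    [0,0,0,0,0,0,0],
    [0,0,0,0,0,0,1],
    [0,0,0,0,0,0,1],
    [0,0,0,0,0,0,1],
    [0,0,0,0,0,0,1],
    [0,0,0,0,0,0,1]
  ]
}}

```text
time: 20.02
tool_pos: [0.5364, -0.0296, 0.0806]
orientation: [2.547, -1.84, 0.0]
force: [0.5, -0.1, -0.2]
opening: 0.956
```

```bash
python3 st.py;  python3 -c "
from h import *
snap('wrist','w7');snap('side','s7')
a=cv2.imread('pics/s7.png');b=cv2.imread('pics/w7.png')
cv2.imwrite('pics/c7.png',np.vstack([cv2.resize(a[100:320,100:400],(600,300))[:, :],cv2.resize(b[:400],(450,290)) if 0 else cv2.resize(b[:400],(600,290))]))"
```

```text
20.025 [ 0.53 -0.09 -0.16] [ 0.06 -0.01  0.  ] [ 0.5364 -0.0296  0.0806] 0.956
[-0. -0. -1.] lean to -y -0.0
```

View pics/c7.png

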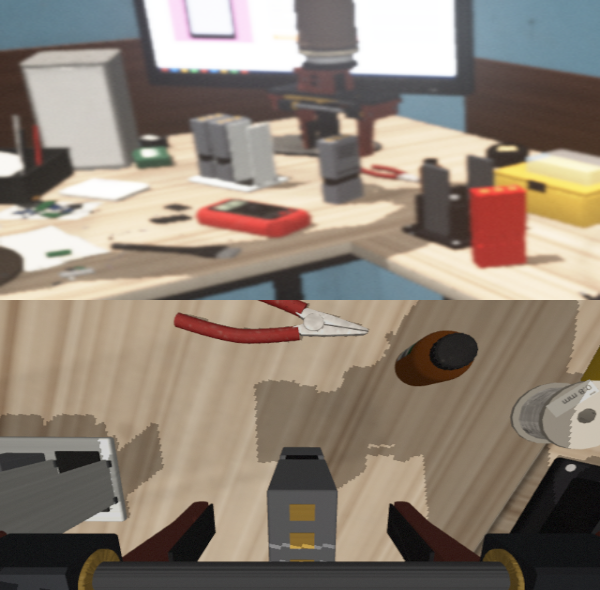

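The pack stands free on the bench at (0.536,-0.030). I'll rise and turn 90° to take it by the narrow edges.

Request:
{"op": "step_arm", "data": {
  "commands": [
    [0,0,0,0,0,-0.01,1],
    [0,0,0,0,0,-0.03,1],
    [0,0,0,0,0,-0.04,1],
    [0,0,0,0,0,-0.04,1],
    [0,0,0,0,0,-0.04,1],
    [0,0,-9,0,0,-0.03,1],
    [0,0,-10,0,0,0,1],
    [0,0,-10,0,0,0,1]
  ]
}}

```text
time: 21.12
tool_pos: [0.5365, -0.0295, 0.2719]
orientation: [-2.929, 1.135, -0.003]
force: [-0.4, 1.3, 0.1]
opening: 0.999
```

Request:
{"op": "step_arm", "data": {
  "commands": [
    [0,0,-10,0,0,0,1],
    [0,0,-10,0,0,0,1],
    [0,0,-10,0,0,0,1],
    [0,0,-10,0,0,0,1],
    [0,0,-10,0,0,0,1],
    [0,0,-10,0,0,0,1],
    [0,0,0,0,0,0,1],
    [0,0,0,0,0,0,1]
  ]
}}

```text
time: 22.12
tool_pos: [0.5363, -0.0297, 0.2709]
orientation: [3.107, 0.467, 0.0]
force: [-0.2, 0.6, 0.2]
opening: 0.998
```

```bash
python3 -c "
from h import *
snap('wrist','w8')
plan([0.5364,-0.0296,0.26],18.3,3)
from bench import readout
print(readout.state()['joint_pos'].round(2))"
```

```text
t 22.18 pos [ 0.5364 -0.0296  0.2709] toolx yaw 17.12 z [ 3.e-04 -1.e-04 -1.e+00] open 1.0 F [-0.  -0.1  0.1]
3 rows of [0.004, -0.005, -0.392] [1e-05, 0.0, 0.00363]
[ 0.43  0.26 -0.57  1.68  0.15  1.24  0.13]
```

View pics/w8.png

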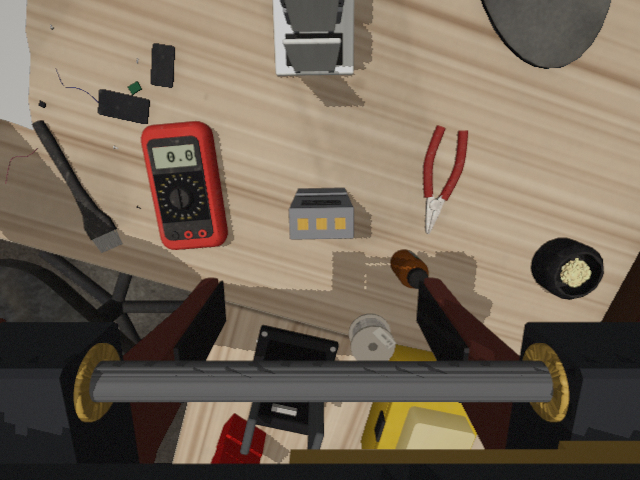

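```bash
python3 -c "
from h import *
c=load('w8');a=cv2.imread('pics/w8.png');hsv=cv2.cvtColor(a,cv2.COLOR_BGR2HSV)
m=cv2.inRange(hsv,(12,90,80),(32,255,255)); m[:210]=0;m[240:]=0;m[:,:285]=0;m[:,355:]=0
n,l,st,ce=cv2.connectedComponentsWithStats(m)
P=[]
for i in range(1,n):
    if st[i,4]>40: P.append(ray(c,*ce[i],.130));print(ce[i].round(1),st[i,4],P[-1].round(4))
P=sorted(P,key=lambda q:q[0]);d=P[-1]-P[0];print('yaw',np.degrees(np.arctan2(d[1],d[0])))
cv2.imwrite('pics/w8r.png',cv2.resize(a[0:110,255:385],None,fx=5,fy=5,interpolation=cv2.INTER_CUBIC))
"
```

```text
[302.4 223.6] 119 [ 0.5208 -0.0345  0.13  ]
[321.  223.4] 130 [ 0.536  -0.0297  0.13  ]
[339.8 223.1] 117 [ 0.5514 -0.0247  0.13  ]
yaw 17.786662125600145
```

View pics/w8r.png

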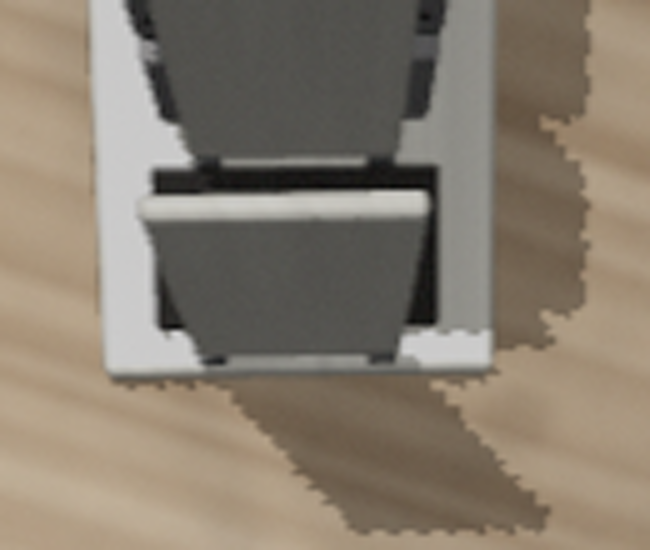

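```bash
python3 -c "
from h import *
c=load('w8')
g=lambda u,v,z: ray(c,255+u/5,v/5,z)
a,b=g(158,328,.011),g(438,326,.011); d=b-a; yw=np.arctan2(d[1],d[0]); print('mat edge',a.round(4),b.round(4),np.linalg.norm(d),np.degrees(yw))
n=np.array([-np.sin(yw),np.cos(yw),0]); print('mat centre',((a+b)/2+n*.0155).round(4))
a,b=g(106,374,.008),g(492,371,.008); d=b-a; yw=np.arctan2(d[1],d[0]); print('base edge',np.linalg.norm(d),np.degrees(yw))
n=np.array([-np.sin(yw),np.cos(yw),0]); print('bay centre',((a+b)/2+n*.024).round(4))
# plate4 top
a,b=g(140,206,.136),g(430,206,.136); d=b-a; yw=np.arctan2(d[1],d[0]);n=np.array([-np.sin(yw),np.cos(yw),0]);print('plate',np.linalg.norm(d),np.degrees(yw),((a+b)/2+n*.019).round(4))
plan([0.536,-0.0297,0.086],18.0,6)
"
```

```text
mat edge [0.459  0.0973 0.011 ] [0.5155 0.115  0.011 ] 0.05922222186821659 17.42268911711971
mat centre [0.4826 0.121  0.011 ]
base edge 0.08267640478760217 17.458569741233006
bay centre [0.4827 0.121  0.008 ]
plate 0.04331731886735581 17.04504779615038 [0.4828 0.121  0.136 ]
t 22.18 pos [ 0.5364 -0.0296  0.2709] toolx yaw 17.12 z [ 3.e-04 -1.e-04 -1.e+00] open 1.0 F [-0.  -0.1  0.1]
6 rows of [0.002, -0.002, -0.146] [-7e-05, -1e-05, 0.03082]
```

Request:
{"op": "step_arm", "data": {
  "commands": [
    [0,0,-0.35,0,0,0.012,1],
    [0,0,-0.35,0,0,0.028,1],
    [0,0,0,0,0,0.035,1],
    [0,0,0,0,0,0.035,1],
    [0,0,0,0,0,0.033,1],
    [0,0,0,0,0,0.024,1],
    [0,0,0,0,0,0.014,1],
    [0,0,0,0,0,0.004,1]
  ]
}}

```text
time: 23.18
tool_pos: [0.5359, -0.0295, 0.0848]
orientation: [-3.103, -0.491, 0.002]
force: [-0.0, -0.5, 0.3]
opening: 0.998
```

Request:
{"op": "step_arm", "data": {
  "commands": [
    [0,0,0,0,0,0,1],
    [0,0,0,0,0,0,0.5],
    [0,0,0,0,0,0,0.3],
    [0,0,0,0,0,0,0.2],
    [0,0,0,0,0,0,-1],
    [0,0,0,0,0,0,-1],
    [0,0,0,0,0,0,-1],
    [0,0,0,0,0,0,-1]
  ]
}}

```text
time: 24.18
tool_pos: [0.5366, -0.0296, 0.0858]
orientation: [3.103, 0.492, 0.001]
force: [0.3, -0.3, 4.1]
opening: 0.634
```

```bash
python3 st.py;  python3 -c "
from h import *
snap('wrist','w9')
plan([0.536,-0.0297,0.086],18.0,6)
"
```

```text
24.175 [ 0.28 -0.31  4.14] [-0.14  0.13  0.04] [ 0.5366 -0.0296  0.0858] 0.634
[ 4.e-04 -1.e-04 -1.e+00] lean to -y -0.0001
t 24.23 pos [ 0.5366 -0.0296  0.0858] toolx yaw 18.01 z [ 4.e-04 -1.e-04 -1.e+00] open 0.637 F [-0.8 -0.1  5.6]
6 rows of [0.002, -0.003, 0.001] [-9e-05, -2e-05, -3e-05]
```

View pics/w9.png

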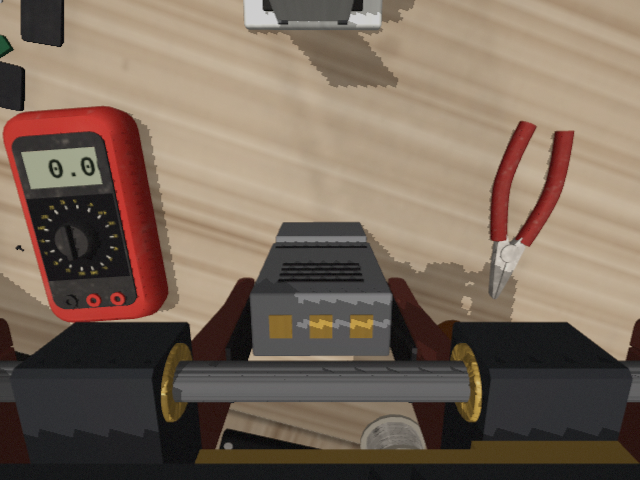

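The pack is gripped by its narrow edges, opening 55.9 mm. Lifting clear.

Request:
{"op": "step_arm", "data": {
  "commands": [
    [0,0,0,0,0,-0.004,-1],
    [0,0,0,0,0,-0.012,-1],
    [0,0,0,0,0,-0.025,-1],
    [0,0,0,0,0,-0.035,-1],
    [0,0,0,0,0,-0.035,-1],
    [0,0,0,0,0,-0.035,-1],
    [0,0,0,0,0,-0.025,-1],
    [0,0,0,0,0,-0.012,-1]
  ]
}}

```text
time: 25.22
tool_pos: [0.5366, -0.0294, 0.2703]
orientation: [3.102, 0.492, 0.003]
force: [0.5, -0.2, -3.6]
opening: 0.633
```

```bash
python3 st.py;  python3 -c "
from h import *
snap('wrist','w10')
plan([0.482,0.121,0.27],17.6,8)
"
```

```text
25.225 [ 0.53 -0.16 -3.57] [-0.04 -0.09 -0.01] [ 0.5366 -0.0294  0.2703] 0.633
[ 1.9e-03 -2.0e-04 -1.0e+00] lean to -y -0.0002
t 25.27 pos [ 0.5369 -0.0294  0.271 ] toolx yaw 18.02 z [ 2.7e-03 -4.0e-04 -1.0e+00] open 0.634 F [ 1.1 -0.5 -2.2]
8 rows of [0.009, -0.017, 0.052] [-0.0008, -0.02001, 0.00012]
```

View pics/w10.png

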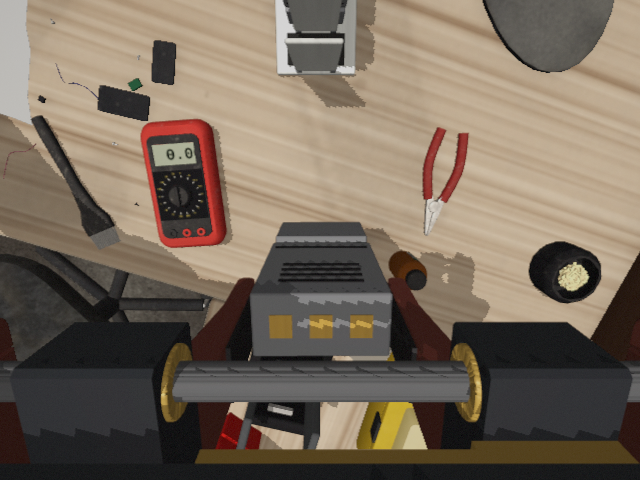

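Request:
{"op": "step_arm", "data": {
  "commands": [
    [0,0,0.05,-0.0005,-0.01,0,-1],
    [0,0,0.05,-0.0008,-0.02,0,-1],
    [0,0,0.05,-0.0008,-0.02,0,-1],
    [0,0,0.05,-0.0008,-0.02,0,-1],
    [0,0,0.05,-0.0008,-0.016,0,-1],
    [0,0,0.05,-0.0005,-0.008,0,-1],
    [0,0,0,0,0,0,-1],
    [0,0,0,0,0,0,-1]
  ]
}}

```text
time: 26.28
tool_pos: [0.5038, 0.0578, 0.2686]
orientation: [3.104, 0.482, 0.0]
force: [0.2, -0.5, -2.7]
opening: 0.639
```

```bash
python3 -c "
from h import *
snap('wrist','w11')
plan([0.482,0.121,0.27],17.6,4)
a=cv2.imread('pics/w11.png');cv2.imwrite('pics/w11r.png',cv2.resize(a[20:210,230:420],None,fx=3,fy=3,interpolation=cv2.INTER_CUBIC))
"
```

```text
t 26.32 pos [0.5037 0.0578 0.2685] toolx yaw 17.64 z [-0.e+00 -3.e-04 -1.e+00] open 0.635 F [-0.4 -0.5 -2.6]
4 rows of [0.003, 0.002, 0.01] [-0.0004, -0.01671, -0.00037]
```

View pics/w11r.png

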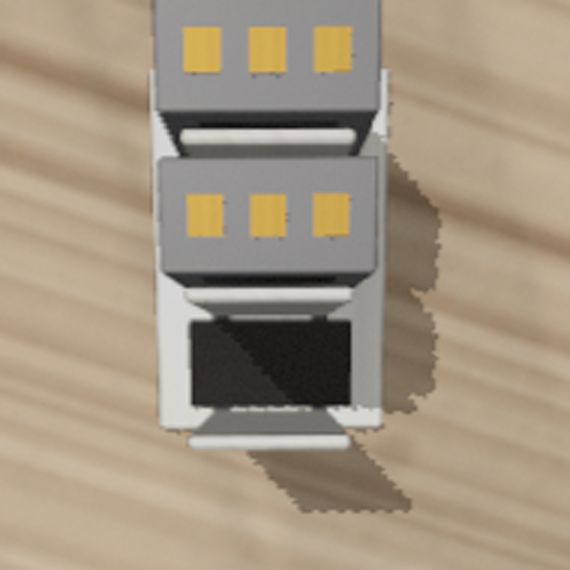

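The empty bay with its black mat (crop corners (190,320) to (351,408)) is clearly seen, and the neighbours stand in the two bays behind it.

```bash
python3 -c "
from h import *
c=load('w11')
g=lambda u,v,z: ray(c,230+u/3,20+v/3,z)
C=[g(190,321,.011),g(351,320,.011),g(351,408,.011),g(190,408,.011)]
print('mat centre',np.mean(C,0).round(4), 'w',np.linalg.norm(C[1]-C[0]).round(4),'h',np.linalg.norm(C[3]-C[0]).round(4))
a=[g(184,297,.136),g(352,296,.136)];b=[g(190,442,.136),g(350,442,.136)]
print('plates mid',np.mean(a+b,0).round(4),[np.linalg.norm(a[1]-a[0]),np.linalg.norm(b[1]-b[0])])
for q in (a,b,C[:2],C[3:1:-1]): d=q[1]-q[0];print('yaw',np.degrees(np.arctan2(d[1],d[0])).round(2))
n=[g(205,215,.141),g(267,215,.141),g(331,214,.141)];d=n[2]-n[0];yw=np.arctan2(d[1],d[0]);print('nb',n[1].round(4),np.degrees(yw),(np.mean(n,0)+.038*np.array([np.sin(yw),-np.cos(yw),0])).round(4))
im=cv2.imread('pics/w11.png');hsv=cv2.cvtColor(im,cv2.COLOR_BGR2HSV)
m=cv2.inRange(hsv,(12,90,80),(32,255,255)); m[:300]=0;m[355:]=0;m[:,:255]=0;m[:,385:]=0
m=cv2.morphologyEx(m,cv2.MORPH_CLOSE,np.ones((5,5)))
k,l,st,ce=cv2.connectedComponentsWithStats(m)
z=.2685+.130-.0855
for i in range(1,k):
    if st[i,4]>100: print('held',ce[i].round(1),st[i,4],ray(c,*ce[i],z).round(4))
"
```

```text
mat centre [0.4824 0.1206 0.011 ] w 0.0587 h 0.031
plates mid [0.4822 0.121  0.136 ] [np.float64(0.043630662332543486), np.float64(0.042926680751649245)]
yaw 17.94
yaw 17.62
yaw 17.96
yaw 17.62
nb [0.4703 0.157  0.141 ] 18.039422849978813 [0.4822 0.121  0.141 ]
held [280.1 326. ] 527 [0.4879 0.0533 0.313 ]
held [320.8 325.9] 530 [0.5032 0.0582 0.313 ]
held [361. 326.] 529 [0.5183 0.063  0.313 ]
```

```bash
python3 -c "
from h import *
plan([0.4827,0.1207,0.268],17.8,4)
"
```

```text
t 26.32 pos [0.5037 0.0578 0.2685] toolx yaw 17.64 z [-0.e+00 -3.e-04 -1.e+00] open 0.635 F [-0.4 -0.5 -2.6]
4 rows of [0.003, 0.002, -0.04] [-0.00022, -0.01659, 0.00013]
```

Request:
{"op": "step_arm", "data": {
  "commands": [
    [0,0,-0.04,-0.0002,-0.01,0,-1],
    [0,0,-0.04,-0.0002,-0.016,0,-1],
    [0,0,-0.04,-0.0002,-0.016,0,-1],
    [0,0,-0.04,-0.0002,-0.014,0,-1],
    [0,0,0,0,-0.0084,0,-1],
    [0,0,0,0,-0.002,0,-1],
    [0,0,0,0,0,0,-1],
    [0,0,0,0,0,0,-1]
  ]
}}

```text
time: 27.32
tool_pos: [0.4827, 0.121, 0.2685]
orientation: [3.104, 0.486, -0.0]
force: [0.2, 0.5, -2.6]
opening: 0.637
```

```bash
python3 -c "
from h import *
plan([0.4827,0.1207,0.235],17.8,1)
"
```

```text
t 27.32 pos [0.4827 0.121  0.2685] toolx yaw 17.82 z [-0.e+00 -2.e-04 -1.e+00] open 0.637 F [ 0.2  0.5 -2.6]
1 rows of [0.011, 0.005, 0.017] [-5e-05, 0.00028, 0.03354]
```

Request:
{"op": "step_arm", "data": {
  "commands": [
    [0,0,0,0,0.0003,0.01,-1],
    [0,0,0,0,0,0.015,-1],
    [0,0,0,0,0,0.011,-1],
    [0,0,0,0,0,0.004,-1],
    [0,0,0,0,0,0,-1]
  ]
}}

```text
time: 27.95
tool_pos: [0.4824, 0.1213, 0.2283]
orientation: [-3.103, -0.488, 0.001]
force: [0.8, 0.9, -2.4]
opening: 0.634
```

```bash
python3 st.py; python3 -c "
from h import *
snap('wrist','w12');snap('side','s12');snap('top','t12')
a=cv2.imread('pics/w12.png');b=cv2.imread('pics/s12.png');c=cv2.imread('pics/t12.png')
cv2.imwrite('pics/c12.png',np.vstack([cv2.resize(a[:400],(640,300)),np.hstack([cv2.resize(b[140:270,150:270],(320,290)),cv2.resize(c[200:310,110:230],(320,290))])]))
"
```

```text
27.95 [ 0.78  0.94 -2.44] [ 0.02 -0.09 -0.05] [0.4824 0.1213 0.2283] 0.634
[-7.e-04 -0.e+00 -1.e+00] lean to -y -0.0
```

View pics/c12.png

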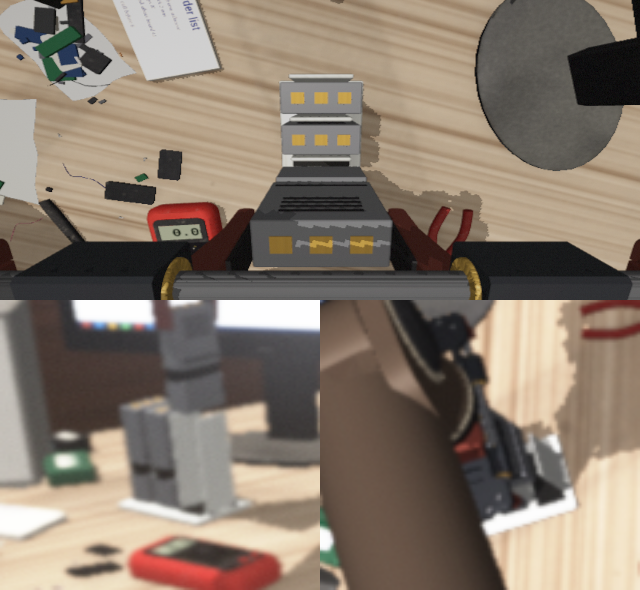

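The pack hangs over the empty bay, between plates and in line with its neighbours. Lowering slowly while watching the force.

Request:
{"op": "step_arm", "data": {
  "commands": [
    [0,0,0,0,0.0003,0.002,-1],
    [0,0,0,0,0,0.003,-1],
    [0,0,0,0,0,0.003,-1],
    [0,0,0,0,0,0.003,-1],
    [0,0,0,0,0,0.003,-1],
    [0,0,0,0,0,0.003,-1],
    [0,0,0,0,0,0.003,-1]
  ]
}}

```text
time: 28.98
tool_pos: [0.4826, 0.121, 0.2084]
orientation: [3.103, 0.488, -0.0]
force: [0.2, 0.0, -2.7]
opening: 0.635
```

```bash
python3 st.py
```

```text
28.975 [ 0.2   0.05 -2.66] [-0.03 -0.09 -0.03] [0.4826 0.121  0.2084] 0.635
[-0. -0. -1.] lean to -y -0.0
```

Request:
{"op": "step_arm", "data": {
  "commands": [
    [0,0,0,0,0,0.005,-1],
    [0,0,0,0,0,0.006,-1],
    [0,0,0,0,0,0.006,-1],
    [0,0,0,0,0,0.006,-1],
    [0,0,0,0,0,0.006,-1],
    [0,0,0,0,0,0.006,-1],
    [0,0,0,0,0,0.006,-1],
    [0,0,0,0,0,0.006,-1]
  ]
}}

```text
time: 29.98
tool_pos: [0.4827, 0.121, 0.1612]
orientation: [3.103, 0.488, 0.0]
force: [-0.1, -1.4, -3.4]
opening: 0.635
```

```bash
python3 st.py
```

```text
29.975 [-0.14 -1.37 -3.42] [-0.07 -0.06 -0.  ] [0.4827 0.121  0.1612] 0.635
[ 0. -0. -1.] lean to -y -0.0
```

Request:
{"op": "step_arm", "data": {
  "commands": [
    [0,0,0,0,0,0.006,-1],
    [0,0,0,0,0,0.006,-1],
    [0,0,0,0,0,0.006,-1],
    [0,0,0,0,0,0.006,-1],
    [0,0,0,0,0,0.006,-1],
    [0,0,0,0,0,0.006,-1],
    [0,0,0,0,0,0.006,-1],
    [0,0,0,0,0,0.006,-1]
  ]
}}

```text
time: 30.98
tool_pos: [0.4827, 0.121, 0.1132]
orientation: [3.103, 0.488, 0.0]
force: [0.5, 0.1, -2.9]
opening: 0.639
```

```bash
python3 st.py
```

```text
30.975 [ 0.5   0.06 -2.89] [ 0.01 -0.14  0.03] [0.4827 0.121  0.1132] 0.639
[ 1.e-04 -0.e+00 -1.e+00] lean to -y -0.0
```

Contact is expected at TCP z of about 0.097.

Request:
{"op": "step_arm", "data": {
  "commands": [
    [0,0,0,0,0,0.004,-1],
    [0,0,0,0,0,0.004,-1],
    [0,0,0,0,0,0.003,-1],
    [0,0,0,0,0,0.002,-1],
    [0,0,0,0,0,0.001,-1],
    [0,0,0,0,0,0.001,-1],
    [0,0,0,0,0,0.001,-1]
  ]
}}

```text
time: 31.85
tool_pos: [0.4827, 0.121, 0.0976]
orientation: [3.103, 0.488, 0.0]
force: [-0.6, -0.4, -2.3]
opening: 0.635
```

```bash
python3 st.py
```

```text
31.85 [-0.57 -0.37 -2.34] [-0.02 -0.11  0.02] [0.4827 0.121  0.0976] 0.635
[ 2.e-04 -0.e+00 -1.e+00] lean to -y -0.0
```

Request:
{"op": "step_arm", "data": {
  "commands": [
    [0,0,0,0,0,0.0007,-1],
    [0,0,0,0,0,0.0007,-1],
    [0,0,0,0,0,0.0005,-1],
    [0,0,0,0,0,0,-1]
  ]
}}

```text
time: 32.35
tool_pos: [0.4827, 0.121, 0.0968]
orientation: [3.103, 0.488, 0.001]
force: [-3.5, -0.9, 10.7]
opening: 0.633
```

```bash
python3 st.py
```

```text
32.35 [-3.53 -0.88 10.74] [-0.43  1.2   0.02] [0.4827 0.121  0.0968] 0.633
[ 5.e-04 -6.e-04 -1.e+00] lean to -y -0.0006
```

The pack is down on the mat, at the predicted height and with +10.7 N of contact. Releasing.

Request:
{"op": "step_arm", "data": {
  "commands": [
    [0,0,0,0,0,-0.0006,-1],
    [0,0,0,0,0,0,0.4],
    [0,0,0,0,0,0,0.7],
    [0,0,0,0,0,0,1],
    [0,0,0,0,0,0,1],
    [0,0,0,0,0,0,1],
    [0,0,0,0,0,0,1]
  ]
}}

```text
time: 33.22
tool_pos: [0.4826, 0.121, 0.0963]
orientation: [-3.103, -0.488, 0.0]
force: [0.1, -0.8, -0.4]
opening: 1.001
```

```bash
python3 st.py; python3 -c "
from h import *
snap('wrist','w13')"
```

```text
33.225 [ 0.11 -0.84 -0.4 ] [-0.04 -0.12 -0.01] [0.4826 0.121  0.0963] 1.001
[-0.  0. -1.] lean to -y 0.0
```

View pics/w13.png

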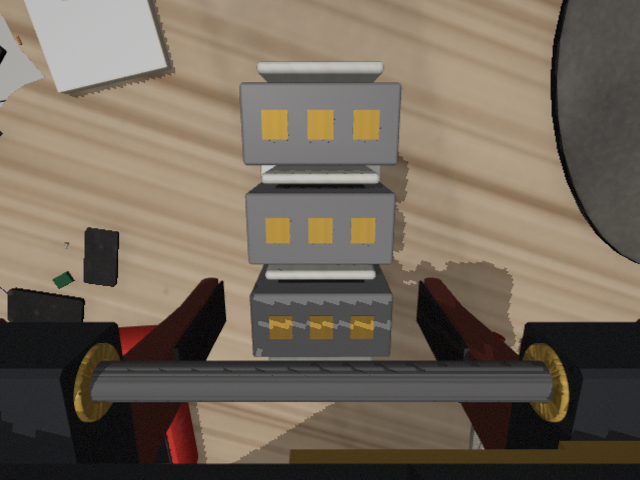

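The pack (dots at (281,327), (321,327) and (362,327)) stands in line with its two neighbours, and both fingers are clear. I'll withdraw straight up and then back along the row for a last check.

Request:
{"op": "step_arm", "data": {
  "commands": [
    [0,0,0,0,0,-0.008,1],
    [0,0,0,0,0,-0.025,1],
    [0,0,0,0,0,-0.035,1],
    [0,0,0,0,0,-0.035,1],
    [0,0,0,0,0,-0.035,1],
    [0,0,0,0,0,-0.03,1],
    [0,0,0,0,0.03,-0.01,1],
    [0,0,0,0,0.04,0,1]
  ]
}}

```text
time: 34.28
tool_pos: [0.5047, 0.0548, 0.2763]
orientation: [3.103, 0.492, 0.005]
force: [0.4, 0.1, -0.6]
opening: 1.001
```

Request:
{"op": "step_arm", "data": {
  "commands": [
    [0,0,0,0,0.03,0,1],
    [0,0,0,0,0,0,1],
    [0,0,0,0,0,0,1],
    [0,0,0,0,0,0,1]
  ]
}}

```text
time: 34.78
tool_pos: [0.513, 0.0271, 0.2746]
orientation: [-3.103, -0.491, -0.0]
force: [0.1, -0.0, -0.4]
opening: 1.001
```

```bash
python3 st.py; python3 -c "
from h import *
snap('wrist','w14');snap('side','s14')
im=cv2.imread('pics/w14.png');b=cv2.imread('pics/s14.png')
c=load('w14');hsv=cv2.cvtColor(im,cv2.COLOR_BGR2HSV)
m=cv2.inRange(hsv,(12,110,80),(32,255,255)); m[:, :240]=0;m[:,410:]=0;m[300:]=0
k,l,st,ce=cv2.connectedComponentsWithStats(m)
for i in range(1,k):
    if st[i,4]>40: print(ce[i].round(1),st[i,4],ray(c,*ce[i],.141).round(4))
cv2.imwrite('pics/c14.png',np.vstack([cv2.resize(im[:320],(640,320)),cv2.resize(b[150:280,140:340],(640,280))]))
"
```

```text
34.775 [ 0.09 -0.05 -0.44] [-0.03 -0.06  0.03] [0.513  0.0271 0.2746] 1.001
[ 2.e-04  3.e-04 -1.e+00] lean to -y 0.0003
[299.5  47. ] 177 [0.4553 0.1521 0.141 ]
[320.5  46.9] 178 [0.4703 0.1569 0.141 ]
[341.6  47. ] 178 [0.4852 0.1617 0.141 ]
[300. 101.] 143 [0.4669 0.1158 0.141 ]
[321. 101.] 143 [0.4823 0.1208 0.141 ]
[341.5 101. ] 155 [0.4974 0.1257 0.141 ]
```

View pics/c14.png

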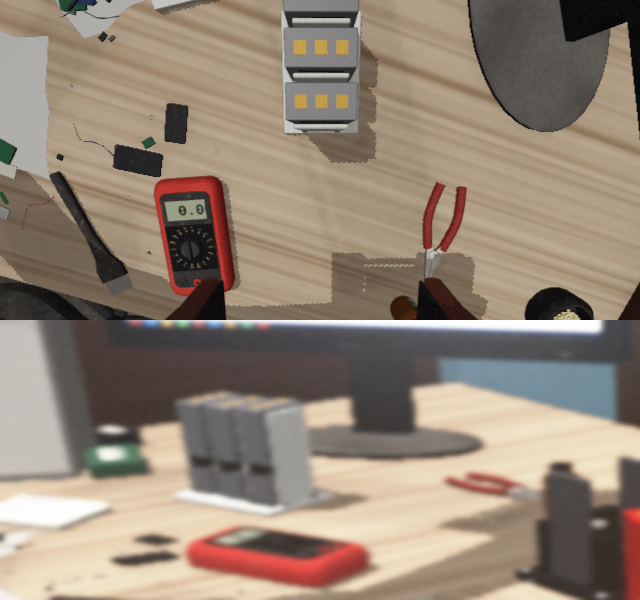

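The pack's top is centred at (0.4823,0.1208), within 1 mm of the mat centre. It stands level with the neighbours, and the nearest neighbour measures where it did before. Handing in.

```bash
python3 -c "
from bench import ctrl
print(ctrl.sign_off())"
```

```text
the job is handed in; nothing more can be done
None
```

The pack now stands released on the mat of the empty bay, fully down and in line with its neighbours. I handed the job in at about 35 s of the 72 s allowed.

**How it went:**
- **Dock:** I rocked the pack slowly to the -y rim and then the +y rim, stopping firm at each with a steady 9 N and 12 N sideways. It then drew straight up with only its own weight showing on the force reading.
- **Bench and rack:** I stood it on clear bench, let go, took it again by its narrow edges and lowered it until it touched the mat.

**Last checks:**
- **Position:** the pack's top measured (0.4823, 0.1208) against a mat centre of (0.4824, 0.1206). Its yaw was about 18°, against a rack yaw of 17.6–18°.
- **Height:** it touched down at the height I had worked out, and its top looked level with the neighbours.
- **Neighbours and other things:** the nearest neighbour measured where it did before. The farther neighbour, reel, bottle and pliers I checked only by eye in the pictures, and I saw no disturbance; the reel was not in the last ones.
- **Arm:** the gripper was open and clear of everything when I handed in.

No check failed or disagreed.

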